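# Lay up two drinks trays

### The job

Make up two drinks trays from the things on the counter. On the round silver tray stand the amber glass centred on the cork coaster and the sugar canister centred on the black pad, and lay the red-handled teaspoon along the middle of the cork strip; on the wooden tray stand the green glass centred on its cork coaster and lay the blue-handled teaspoon along the middle of its cork strip. Keep the glasses and the canister upright, and leave the clear glass and the salt jar where they stand.

Things in the scene. Friction and masses are not known exactly. Their poses are not given: they have to be found in the camera images.
- amber_glass: Amber glass tumbler, upright, open at the top, 100 mm high, 54 mm wide at the foot and 60 mm at the rim, wall 3 mm, 0.16 kg. Origin: centre of its underside; z up.
- green_glass: Green glass tumbler, upright, open at the top, 100 mm high, 54 mm wide at the foot and 60 mm at the rim, wall 3 mm, 0.16 kg. Origin: centre of its underside; z up.
- canister: Sugar canister: white cylinder with a stainless screw-top lid (the lid stays on), 62 mm wide, 95 mm high, about 0.35 kg. Origin: centre of its underside; z up.
- red_spoon: Red-handled teaspoon with a straight red plastic handle sleeve (90 mm long, 12 mm wide, 8 mm thick) and a stainless bowl 30 mm wide, lying flat, bowl up; 132 mm long in all, 0.04 kg. Origin: on its underside at mid-length, under the sleeve (sleeve from x -66 to +24 mm; grip it across at the origin). x points along it to the bowl, z up.
- blue_spoon: Blue-handled teaspoon with a straight blue plastic handle sleeve (90 mm long, 12 mm wide, 8 mm thick) and a stainless bowl 30 mm wide, lying flat, bowl up; 132 mm long in all, 0.04 kg. Origin: on its underside at mid-length, under the sleeve (sleeve from x -66 to +24 mm; grip it across at the origin). x points along it to the bowl, z up.
- round_tray: Round silver-toned tray, fixed, 250 mm across, rim 12 mm high, floor 6 mm above the counter. Origin: centre of its underside, z up. On its floor, flush, in its own frame: round cork coaster 80 mm wide centred at x -50, y +35 mm (glass); round black pad 80 mm wide centred at x +50, y +35 mm (canister); cork strip 160 by 40 mm centred at x 0, y -60 mm, long side along x (spoon, bowl either way).
- wood_tray: Rectangular dark wooden tray, fixed, 220 mm (x) by 210 mm (y), walls 6 mm thick and 14 mm high, floor 6 mm above the counter. Origin: centre of its underside, z up. On its floor, flush, in its own frame: round cork coaster 80 mm wide centred at x 0, y +47 mm (glass); cork strip 160 by 40 mm centred at x 0, y -48 mm, long side along x (spoon, bowl either way).
- clear_glass: Bystander, stays where it is. Clear, colourless glass tumbler, upright, open at the top, 100 mm high, 54 mm wide at the foot and 60 mm at the rim, wall 3 mm, 0.16 kg. Origin: centre of its underside; z up.
- salt_jar: Bystander, stays where it is: blue ceramic salt jar with a domed steel top, 48 mm wide, 82 mm high, 0.2 kg. Origin: centre of its underside; z up.
Things that resemble listed ones, but are neither listed nor needed, are in the scene too. What is meant by the blue_spoon is not purple or yellow, and is the smaller of those in its own colour.

How it is judged:
By the outcome, as a careful person would: the job done as asked, in the order asked, and still so for the second after the job is handed in, with the robot touching nothing.
It also fails if it takes over 128 s, if anything falls off the work surface, if the arm or the gripper's body presses on something with over 40 N, if the wrist force passes 120 N, or if a joint passes its speed limit or range.

### The arm

A 6-joint arm with a two-finger parallel gripper is mounted at the origin on the work surface. World frame = base frame: x ahead of the robot, y to its left, z up, the work surface at z = 0. Lengths are in m, angles in rad, forces in N, time in s.
With the tool pointing down it reaches from about 0.35 to 0.775 m from the base axis. Payload 7.3 kg.
Tool frame: the origin (TCP) lies at the very end of the fingers, on their centre line; the grasp point (between the pads) lies 19 mm behind it; z points along the fingers, y is the line along which they close (so a half turn about z gives the same grasp; the last joint's range is limited). The gripper opens to 92 mm and grips with 3 to 60 N. Pads are 19 mm wide; open, the fingers measure 130 mm over their backs; the gripper's body (75 mm by 190 mm) begins 47 mm behind the grasp point.
Start: joints at [1.045, 0.342, 1.524, -0, 1.275, -0.146], TCP at [0.195, 0.488, 0.227] pointing down, gripper open.
Joint ranges: [-2.53, 2.53], [-0.77, 2.02], [0.04, 2.7], [-1, 4.14], [0.28, 2.66], [-3.11, 3.11]. Speed limits (rad/s): [2.57, 2.57, 3.14, 3.14, 3.14, 3.14].

### API

Orientations are given as [roll, pitch, yaw] about the fixed x, y, z axes, in that order (R = Rz(yaw) Ry(pitch) Rx(roll)).
In Python, from cell import observe, read_camera, get_calibration, hand_in, search_frame gives the robot as it stands.
- The arm moves only by the tool step_arm, never from a script. Its argument "commands" is a list of rows, each an object with "translation": the shift along the tool's x, y, z in mm, a list of three; "roll": the turn about the tool's z in rad. In form: [{"translation": [x, y, z], "roll": roll}, ...]. A call has 1 to 20 rows; each row shifts and turns the commanded pose from where the row before left it, along the tool's axes as they then stand; what a row does not reach is not made up. A row lasts 1/12 s, in which the tool goes at most 41.7 mm and 7.16 degrees, less where a joint would pass 70% of its speed; a pose out of reach is approached as far as the arm can. A call is refused whole if a number of a shift passes 41.7 or a number of a turn 0.125, either way. A call with a gripper value outside its range is refused whole. "fingers" is the opening, from 0 (shut) to 1 (fully open), set as the call begins (left out, the last holds). The fingers move at their own pace and stop on an object; "grip_force" is the grip in N (left out, the last holds). Time passes only in rows, so rows that do not move let the fingers close. It gives the time, the measured TCP pose, the force, the opening and the grip force at its end, in the units of the state.
- observe(): the state, without advancing time (a new reading comes with each control period).
- read_camera(name): name is "side" or "top"; returns the picture (384x512x3 uint8, red, green, blue); there is no depth.
- get_calibration(name): a dict with "camera_matrix" (3x3 intrinsics, pixels), "world_from_camera" (4x4, takes a point from camera to world coordinates). Camera axes: x right, y up, looking along -z (the intrinsics and any distortion apply to the point x, -y, -z); pixel columns grow to the right and rows downward; lengths in m; the calibration is good to about 2 mm. A picture is of the moment at which its call begins. get_calibration takes no time and is no camera call.
- hand_in(): hands the job in; it is judged then, once.
Trained networks look in the newest picture that a camera, given by its name, has taken for a name from the list of things; names that differ only in an ending like _2 or _b are one class to them, and where a whole thing is asked for, a point or a joint stands for the part that bears it (a point fixed in the world has none). Each returns a list of dicts, best first, with "confidence" (0 to 1); they miss things now and then, are a little off and sometimes report something else, mostly with a low value. They report only what shows in the picture. A call takes as long as a camera call. They do not tell look-alikes from the thing itself.
- search_frame(camera, name): "at" ([x, y, z] in m, in world coordinates, good to about 4 mm: the middle of the surface that is visible of it).
The state is a dict: "time": time; "qpos": joint angles; "qvel": joint speeds; "joint_efforts": joint torques, N m; "tool_pos": TCP position; "tool_rot": TCP orientation; "contact_force": force on the tool from outside, world axes, zero at the start; "torque": the same for the moment, N m; "opening": finger opening in m; "grip_force": force on a finger pad.
Only numpy, scipy, OpenCV 4.12 (cv2) and the standard library are available. Lean on these libraries where they do the work, as an engineer would, in place of code of your own. Each camera call takes 0.05 s, during which the arm holds its last target. There are 200 camera calls.

## Working session

There is one attempt and no reset: what is moved stays moved. The work goes in short steps, Python scripts to look and compute and a tool call to move; the robot and the scene stay as the last step left them, time stands still between calls to the robot, and variables do not carry over. Pictures are saved under pics/ and viewed, at most 14 in all, crops included, and the job is handed in when it is done.

Besides the shell and the picture viewer there is one more tool, called after ">>>" by a JSON object that holds its "fn" and its "kwargs", one argument or row to a line. step_arm: Moves the arm, as the interface text tells. Its arguments: {"type":"object","properties":{"commands":{"type":"array"},"fingers":{"type":"number"},"grip_force":{"type":"number"}},"required":["commands"]}

```bash
mkdir -p pics
python3 - <<'E'
from cell import *
import cv2
for c in("top","side"):
    cv2.imwrite(f"pics/{c}0.png",read_camera(c)[...,::-1])
    k=get_calibration(c);print(k["camera_matrix"],k["world_from_camera"],[x for x in k if x not in("camera_matrix","world_from_camera")])
    for n in "amber_glass green_glass canister red_spoon blue_spoon round_tray wood_tray clear_glass salt_jar".split():
        print(c,n,[([round(v,3) for v in d["at"]],round(d["confidence"],2)) for d in search_frame(c,n)])
o=observe();print(o["tool_pos"],o["tool_rot"],o["time"])
E
```

```text
[[388.32542309   0.         256.19181518]
 [  0.         388.32542309 186.51139695]
 [  0.           0.           1.        ]] [[ 0.0105764   0.99527973 -0.09646965  0.4140655 ]
 [-0.99992321  0.00990374 -0.00744892  0.00415095]
 [-0.00645835  0.09654102  0.99530805  1.1828117 ]
 [ 0.          0.          0.          1.        ]] []
top amber_glass [([0.561, -0.109, 0.034], 0.7), ([0.546, 0.115, 0.095], 0.52)]
top green_glass [([0.675, -0.059, 0.05], 0.93), ([0.552, -0.001, 0.021], 0.53)]
top canister [([0.544, 0.115, 0.094], 0.58)]
top red_spoon [([0.433, 0.067, 0.006], 0.72)]
top blue_spoon [([0.207, -0.303, 0.011], 0.79), ([0.821, 0.022, 0.006], 0.67), ([0.792, -0.181, 0.009], 0.66), ([0.439, -0.075, 0.008], 0.65)]
top round_tray [([0.491, -0.332, 0.007], 0.78)]
top wood_tray [([0.531, 0.301, 0.003], 0.93)]
top clear_glass [([0.55, 0.002, 0.018], 0.57)]
top salt_jar [([0.651, 0.056, 0.077], 0.69)]
[[384.60966055   0.         259.27134696]
 [  0.         384.60966055 191.87562818]
 [  0.           0.           1.        ]] [[ 0.9501802   0.23110233 -0.20916334  0.3189117 ]
 [-0.31096863  0.65685271 -0.68690831 -0.66805394]
 [-0.02135661  0.71772991  0.69599401  0.70353055]
 [ 0.          0.          0.          1.        ]] []
side amber_glass [([0.554, -0.117, 0.071], 0.77)]
side green_glass [([0.656, -0.071, 0.067], 0.84)]
side canister [([0.538, 0.097, 0.076], 0.72)]
side red_spoon [([0.439, 0.067, 0.007], 0.71)]
side blue_spoon [([0.204, -0.319, 0.01], 0.87), ([0.448, -0.075, 0.007], 0.8), ([0.786, -0.182, 0.009], 0.71), ([0.818, 0.02, 0.007], 0.51)]
side round_tray [([0.49, -0.339, 0.006], 0.84)]
side wood_tray [([0.512, 0.299, 0.006], 0.77)]
side clear_glass [([0.542, -0.02, 0.073], 0.58)]
side salt_jar [([0.66, 0.053, 0.051], 0.64)]
[0.19462218 0.48763452 0.2267451 ] [3.14144423e+00 4.27985563e-05 2.76182472e+00] 1.0
```

```bash
python3 -c "
import cv2
for c in('top','side'):
    cv2.imwrite(f'pics/{c}0b.png',cv2.resize(cv2.imread(f'pics/{c}0.png'),(800,600),interpolation=cv2.INTER_CUBIC))"
```

```text
(no output)
```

View pics/top0b.png

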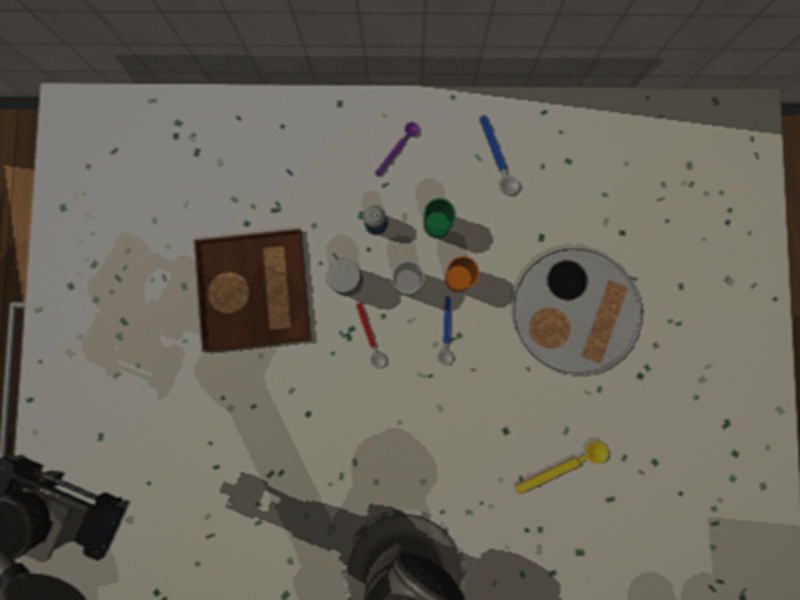

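View pics/side0b.png

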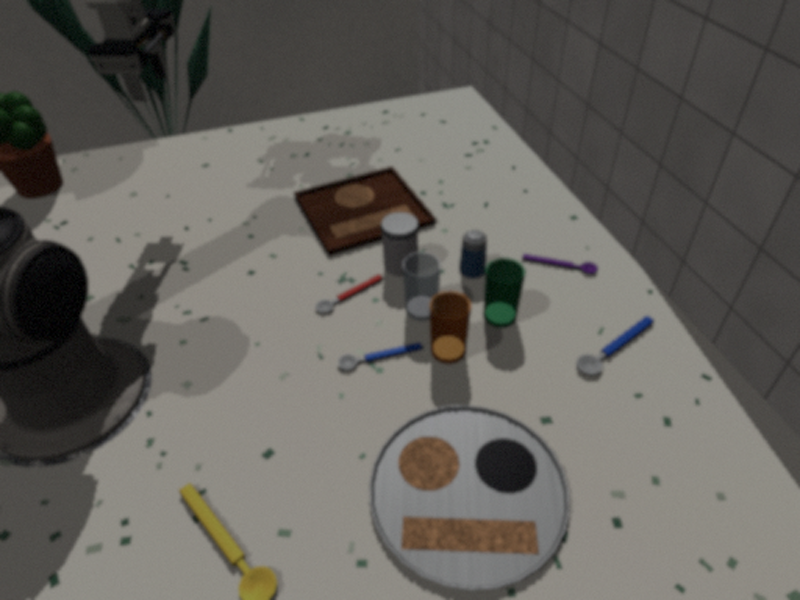

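Top view (display px): small blue spoon (447,330), large blue lookalike (500,155), red spoon (370,335), amber (462,273), clear (409,277), green (439,218), canister (345,276). Tray pads are clear. The side view agrees. Next I'll segment for precise poses.

```bash
cat > h.py <<'E'
import numpy as np,cv2
from cell import *
from scipy.optimize import least_squares
K={c:get_calibration(c) for c in("top","side")}
def proj(c,P):
    T=np.linalg.inv(K[c]["world_from_camera"]);p=np.c_[P,np.ones(len(P))]@T.T
    p=p[:,:3]*[1,-1,-1];p=p@K[c]["camera_matrix"].T;return p[:,:2]/p[:,2:]
def ray(c,uv,z):
    uv=np.atleast_2d(uv);W=K[c]["world_from_camera"]
    d=np.c_[uv,np.ones(len(uv))]@np.linalg.inv(K[c]["camera_matrix"]).T*[1,-1,-1]@W[:3,:3].T
    return (W[:3,3]+d*((z-W[2,3])/d[:,2])[:,None])
def mask(img,f,c,xy,z,r=30):
    h=cv2.cvtColor(img,cv2.COLOR_RGB2HSV).astype(int);m=f(h[...,0],h[...,1],h[...,2])
    u=proj(c,[[*xy,z]])[0];Y,X=np.mgrid[:384,:512];m&=np.hypot(X-u[0],Y-u[1])<r
    n,l,s,_=cv2.connectedComponentsWithStats(m.astype(np.uint8))
    if n<2:return np.zeros((0,2))
    k=1+np.argmax(s[1:,4]);y,x=np.nonzero(l==k);return np.c_[x,y].astype(float)
def flat(img,c,f,xy,z,r=30):
    """centre, yaw, half spread of a flat patch"""
    P=ray(c,mask(img,f,c,xy,z,r),z)[:,:2];m=P.mean(0);w,v=np.linalg.eigh(np.cov((P-m).T))
    return m,np.arctan2(v[1,1],v[0,1]),np.sqrt(12*w),len(P)
def glass(imgs,f,xy,h=.1,r0=.027,r1=.03,z0=0):
    a=np.linspace(0,6.28,60);cs=np.c_[np.cos(a),np.sin(a)];ms={}
    for c in imgs:
        q=mask(imgs[c],f,c,xy,z0+h/2,32);ms[c]=q
    def pred(c,p):
        P=np.r_[np.c_[p+r0*cs,0*a+z0],np.c_[p+r1*cs,0*a+z0+h]]
        H=cv2.convexHull(proj(c,P).astype(np.float32))[:,0];return np.r_[H.min(0)+H.max(0)]/2
    def obs(q):return (q.min(0)+q.max(0))/2
    out={c:least_squares(lambda p:pred(c,p)-obs(ms[c]),xy).x for c in ms}
    return out,{c:(len(q),np.ptp(q,0).tolist()) for c,q in ms.items()}
hue=lambda lo,hi,s=90,v=30:(lambda H,S,V:(H>=lo)&(H<=hi)&(S>s)&(V>v))
red=lambda H,S,V:((H<6)|(H>172))&(S>110)&(V>50)
cork=hue(4,18,80,75);black=lambda H,S,V:V<60
E
python3 - <<'E'
from h import *
np.set_printoptions(precision=4,suppress=True)
I={c:cv2.imread(f"pics/{c}0.png")[...,::-1].copy() for c in K}
for n,f,xy,z,r in[("red",red,(.44,.067),.006,25),("blue",hue(105,125),(.455,-.075),.006,25),
 ("r_cork",cork,ray("top",[[352,210]],.006)[0,:2],.006,18),("r_black",black,ray("top",[[363,179]],.006)[0,:2],.006,22),("r_strip",cork,ray("top",[[387,206]],.006)[0,:2],.006,32),
 ("w_cork",cork,ray("top",[[146.5,187]],.006)[0,:2],.006,18),("w_strip",cork,ray("top",[[177,184]],.006)[0,:2],.006,32)]:
    for c in K: print(n,c,*flat(I[c],c,f,xy,z,r if c=="top" else r*1.6))
print("amber",glass(I,hue(3,18,150,40),(.56,-.11)))
print("green",glass(I,hue(60,90,110,25),(.66,-.065)))
for c,n in(("top",(345/1.5625,276/1.5625)),("side",(400/1.5625,250/1.5625))):
    x,y=map(int,n);cv2.imwrite(f"pics/can_{c}.png",cv2.resize(I[c][y-32:y+32,x-32:x+48,::-1],(400,320),interpolation=cv2.INTER_CUBIC));print(c,x-32,y-32)
E
cd pics; python3 -c "
import cv2;cv2.imwrite('can.png',cv2.hconcat([cv2.imread('can_top.png'),cv2.imread('can_side.png')]))"
```

```text
red top [0.4639 0.0805] -2.79056858545928 [0.0107 0.0877] 103
red side [0.4644 0.0756] -2.8007406940581516 [0.0123 0.084 ] 98
blue top [ 0.471 -0.077] 3.1189327358210917 [0.0106 0.0868] 102
blue side [ 0.4745 -0.0814] 3.107536476257247 [0.0124 0.0865] 144
r_cork top [ 0.4609 -0.2754] -2.6766787469960898 [0.0675 0.068 ] 527
r_cork side [ 0.462  -0.2792] -3.0685363258042537 [0.0653 0.0655] 963
r_black top [ 0.5548 -0.311 ] 1.584325733628721 [0.0666 0.067 ] 501
r_black side [ 0.5553 -0.3148] 2.8729685801216855 [0.0652 0.066 ] 988
r_strip top [ 0.4736 -0.3817] 2.7784999297878756 [0.0384 0.1586] 667
r_strip side [ 0.4758 -0.3851] 2.778901793640809 [0.0368 0.1569] 1646
w_cork top [0.5245 0.3496] 3.052195019291774 [0.0672 0.0697] 522
w_cork side [0.5267 0.3467] 3.090528754709457 [0.0643 0.0698] 262
w_strip top [0.5361 0.2554] -3.0285212445234637 [0.0391 0.1605] 665
w_strip side [0.5233 0.2535] -2.933103212029827 [0.0336 0.1526] 287
amber ({'top': array([ 0.56, -0.11]), 'side': array([ 0.56, -0.11])}, {'top': (355, [21.0, 21.0]), 'side': (793, [23.0, 43.0])})
green ({'top': array([ 0.6619, -0.065 ]), 'side': array([ 0.66 , -0.065])}, {'top': (358, [18.0, 23.0]), 'side': (585, [23.0, 41.0])})
top 188 144
side 224 128
```

View pics/can.png

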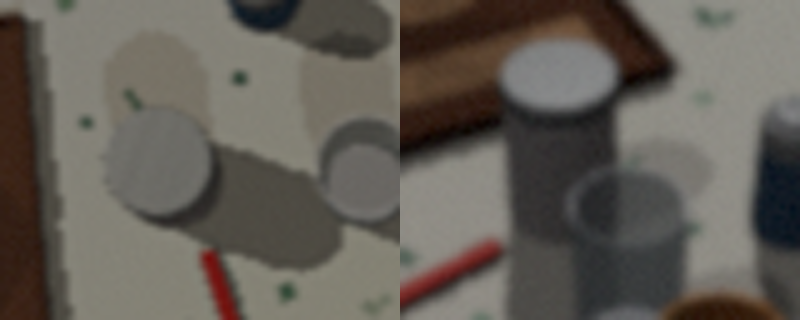

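```bash
python3 - <<'E'
s=open('h.py').read()
s=s.replace("H=cv2.convexHull(proj(c,P).astype(np.float32))[:,0];","H=proj(c,P);")
s+='''
def go(x,y,z,yaw):
    o=observe();p=np.array(o["tool_pos"]);w=o["tool_rot"][2];d=(yaw-w+np.pi)%(2*np.pi)-np.pi
    R=np.array([[np.cos(yaw),np.sin(yaw),0],[np.sin(yaw),-np.cos(yaw),0],[0,0,-1]])
    print("t",round(o["time"],2),"roll",round(-d,4),"then tool shift mm",np.round(1000*R.T@(np.array([x,y,z])-p),1),"tot",np.round(p,4),round(w,4),"F",np.round(o["contact_force"],1),"open",round(o["opening"],4),o["grip_force"])
'''
open('h.py','w').write(s)
E
python3 - <<'E'
from h import *
np.set_printoptions(precision=4,suppress=True)
I={c:cv2.imread(f"pics/{c}0.png")[...,::-1].copy() for c in K}
print("amber",glass(I,hue(3,18,150,40),(.56,-.11)))
print("green",glass(I,hue(60,90,110,25),(.66,-.065)))
print("can",ray("top",[[219.6,176]],.095),ray("side",[[256,143]],.095))
print("clear",ray("top",[[260.2,176.5]],.1),ray("side",[[269.6,169.4]],.1))
go(.4445-.0075,.0709-.0027,.08,3.488)
E
```

```text
amber ({'top': array([ 0.5575, -0.0995]), 'side': array([ 0.5565, -0.1028])}, {'top': (355, [21.0, 21.0]), 'side': (793, [23.0, 43.0])})
green ({'top': array([ 0.6615, -0.0566]), 'side': array([ 0.6607, -0.0607])}, {'top': (358, [18.0, 23.0]), 'side': (585, [23.0, 41.0])})
can [[0.5483 0.1159 0.095 ]] [[0.5509 0.11   0.095 ]]
clear [[0.5474 0.0013 0.1   ]] [[ 0.5477 -0.0071  0.1   ]]
t 1.0 roll -0.7262 then tool shift mm [ -85.6 -476.8  146.7] tot [0.1946 0.4876 0.2267] 2.7618 F [-0.1 -0.5  0.1] open 0.092 0.0
```

>>> {"fn": "step_arm", "kwargs": {
  "commands": [
    {"translation": [0,0,0],"roll": -0.121},
    {"translation": [0,0,0],"roll": -0.121},
    {"translation": [0,0,0],"roll": -0.121},
    {"translation": [0,0,0],"roll": -0.121},
    {"translation": [0,0,0],"roll": -0.121},
    {"translation": [0,0,0],"roll": -0.121},
    {"translation": [-6,-34,4],"roll": 0},
    {"translation": [-6,-34,4],"roll": 0},
    {"translation": [-6,-34,4],"roll": 0},
    {"translation": [-6,-34,4],"roll": 0},
    {"translation": [-6,-34,4],"roll": 0},
    {"translation": [-6,-34,4],"roll": 0},
    {"translation": [-6,-34,4],"roll": 0},
    {"translation": [-6,-34,4],"roll": 0},
    {"translation": [-6,-34,4],"roll": 0},
    {"translation": [-6,-34,4],"roll": 0},
    {"translation": [-6,-34,4],"roll": 0},
    {"translation": [-6,-34,4],"roll": 0},
    {"translation": [-6,-34,4],"roll": 0},
    {"translation": [-6,-34,4],"roll": 0}
  ],
  "fingers": 0.5,
  "grip_force": 15
}}

```text
time: 2.67
tool_pos: [0.4359, 0.0667, 0.1707]
tool_rot: [-3.141, 0.001, -2.796]
contact_force: [1.4, -0.3, 0.1]
opening: 0.046
grip_force: 0.0
```

```bash
python3 -c "
from h import *
go(.437,.0682,.003,3.488)
I={c:read_camera(c) for c in K}
for c in K: cv2.imwrite(f'pics/{c}1.png',I[c][...,::-1])
for c in K: print(c,*flat(I[c],c,red,(.46,.075),.006,25 if c=='top' else 40))
"
```

```text
t 2.67 roll -0.0004 then tool shift mm [ -1.6   1.  167.7] tot [0.4359 0.0667 0.1707] -2.7956 F [ 1.4 -0.3  0.1] open 0.046 0.0
top [nan nan] nan [nan nan] 0
side [0.46433888 0.07579814] -2.8023525109322898 [0.01218376 0.08287849] 97h.py:20: RuntimeWarning: Mean of empty slice.
  P=ray(c,mask(img,f,c,xy,z,r),z)[:,:2];m=P.mean(0);w,v=np.linalg.eigh(np.cov((P-m).T))
  ret = um.true_divide(
  avg = a.mean(axis, **keepdims_kw)
h.py:20: RuntimeWarning: Degrees of freedom <= 0 for slice
  P=ray(c,mask(img,f,c,xy,z,r),z)[:,:2];m=P.mean(0);w,v=np.linalg.eigh(np.cov((P-m).T))
  c *= np.true_divide(1, fact)
  c *= np.true_divide(1, fact)
```

Moves are accurate. Going down, closing and lifting.

>>> {"fn": "step_arm", "kwargs": {
  "commands": [
    {"translation": [-1.6,1,20],"roll": 0},
    {"translation": [0,0,25],"roll": 0},
    {"translation": [0,0,25],"roll": 0},
    {"translation": [0,0,25],"roll": 0},
    {"translation": [0,0,25],"roll": 0},
    {"translation": [0,0,20],"roll": 0},
    {"translation": [0,0,15],"roll": 0},
    {"translation": [0,0,8],"roll": 0},
    {"translation": [0,0,4.5],"roll": 0},
    {"translation": [0,0,0],"roll": 0}
  ]
}}

```text
time: 3.6
tool_pos: [0.436, 0.0702, 0.0029]
tool_rot: [3.141, -0.001, -2.795]
contact_force: [-0.5, 0.2, -0.2]
opening: 0.046
grip_force: 0.0
```

>>> {"fn": "step_arm", "kwargs": {
  "commands": [
    {"translation": [0,0,0],"roll": 0},
    {"translation": [0,0,0],"roll": 0},
    {"translation": [0,0,0],"roll": 0},
    {"translation": [0,0,0],"roll": 0},
    {"translation": [0,0,0],"roll": 0},
    {"translation": [0,0,0],"roll": 0},
    {"translation": [0,0,0],"roll": 0},
    {"translation": [0,0,0],"roll": 0}
  ],
  "fingers": 0,
  "grip_force": 20
}}

```text
time: 4.27
tool_pos: [0.4365, 0.0698, 0.0035]
tool_rot: [-3.141, 0.001, -2.795]
contact_force: [-1.3, 0.9, 4.8]
opening: 0.0113
grip_force: 20.0
```

>>> {"fn": "step_arm", "kwargs": {
  "commands": [
    {"translation": [0,0,-5],"roll": 0},
    {"translation": [0,0,-15],"roll": 0},
    {"translation": [0,0,-30],"roll": 0},
    {"translation": [0,0,-30],"roll": 0},
    {"translation": [0,0,-30],"roll": 0},
    {"translation": [0,0,-30],"roll": 0},
    {"translation": [0,0,-20],"roll": 0},
    {"translation": [0,0,0],"roll": 0}
  ]
}}

```text
time: 4.93
tool_pos: [0.4385, 0.0699, 0.1674]
tool_rot: [-3.139, 0.008, -2.795]
contact_force: [1.0, -0.8, 0.1]
opening: 0.012
grip_force: 20.0
```

```bash
python3 -c "
from h import *
# strip centre (.4747,-.3834), grip point is 8 mm toward bowl (tool +x)
y=2.7785
go(.4747+.008*np.cos(y),-.3834+.008*np.sin(y),.12,y)
I=read_camera('side');cv2.imwrite('pics/side2.png',cv2.resize(I[60:260,130:400,::-1],(800,592)))
"
```

```text
t 4.93 roll 0.7094 then tool shift mm [-186.8 -410.9   47.4] tot [0.4385 0.0699 0.1674] -2.7952 F [ 1.  -0.8  0.1] open 0.012 19.99996930360794
```

View pics/side2.png

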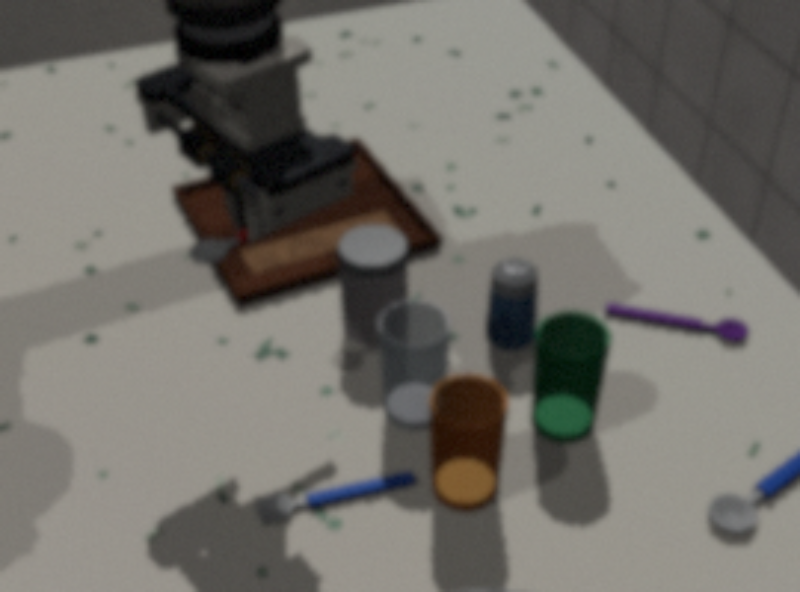

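The red spoon is held level, with its bowl at crop px (213,248). Carrying it to the silver tray's strip.

>>> {"fn": "step_arm", "kwargs": {
  "commands": [
    {"translation": [0,0,0],"roll": 0.118},
    {"translation": [0,0,0],"roll": 0.118},
    {"translation": [0,0,0],"roll": 0.118},
    {"translation": [0,0,0],"roll": 0.118},
    {"translation": [0,0,0],"roll": 0.118},
    {"translation": [0,0,0],"roll": 0.119},
    {"translation": [-14,-31,0],"roll": 0},
    {"translation": [-14,-31,0],"roll": 0},
    {"translation": [-14,-31,0],"roll": 0},
    {"translation": [-14,-31,0],"roll": 0},
    {"translation": [-14,-31,0],"roll": 0},
    {"translation": [-14,-31,0],"roll": 0},
    {"translation": [-14,-31,0],"roll": 0},
    {"translation": [-14,-31,0],"roll": 0},
    {"translation": [-14,-31,0],"roll": 0},
    {"translation": [-14,-31,0],"roll": 0},
    {"translation": [-14,-31,0],"roll": 0},
    {"translation": [-14,-31,0],"roll": 0},
    {"translation": [-14,-31,10],"roll": 0},
    {"translation": [-5,-8,10],"roll": 0}
  ]
}}

```text
time: 6.65
tool_pos: [0.4644, -0.3852, 0.1413]
tool_rot: [-3.14, 0.0, 2.776]
contact_force: [-0.4, 1.3, -0.2]
opening: 0.0112
grip_force: 20.0
```

>>> {"fn": "step_arm", "kwargs": {
  "commands": [
    {"translation": [0,0,30],"roll": 0},
    {"translation": [0,0,30],"roll": 0},
    {"translation": [0,0,10],"roll": 0},
    {"translation": [0,0,0],"roll": 0},
    {"translation": [0,0,0],"roll": 0}
  ]
}}

```text
time: 7.07
tool_pos: [0.4652, -0.3801, 0.0728]
tool_rot: [3.141, -0.002, 2.779]
contact_force: [-0.5, 0.5, -0.1]
opening: 0.0113
grip_force: 20.0
```

```bash
python3 -c "
from h import *
y=2.7785
go(.4747+.008*np.cos(y),-.3834+.008*np.sin(y),.0105,y)
I=read_camera('side');cv2.imwrite('pics/side3.png',cv2.resize(I[200:384,180:430,::-1],(800,588)))
"
```

```text
t 7.07 roll 0.0007 then tool shift mm [-2.   0.3 62.3] tot [ 0.4652 -0.3801  0.0728] 2.7792 F [-0.5  0.5 -0.1] open 0.0113 19.999861121177673
```

View pics/side3.png

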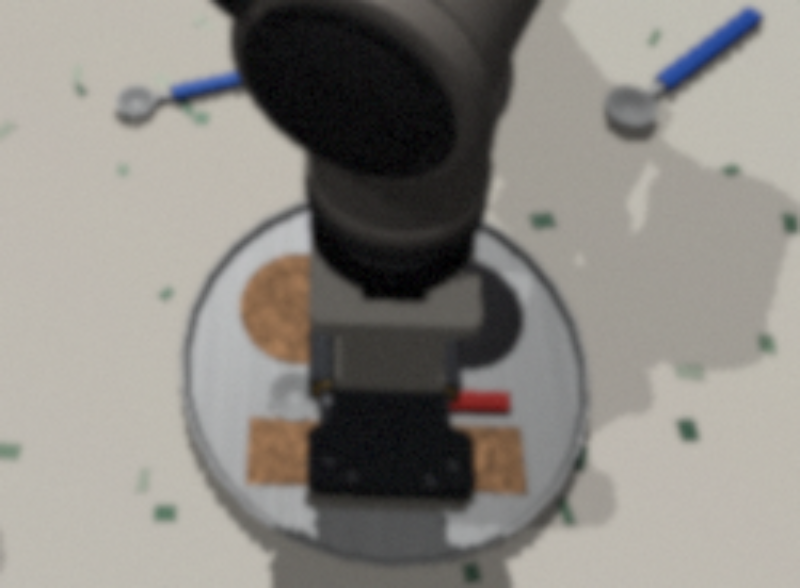

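The spoon is above the strip and parallel to it (strip at crop px 250–525, 455). Lowering and releasing.

>>> {"fn": "step_arm", "kwargs": {
  "commands": [
    {"translation": [-2,0.3,20],"roll": 0},
    {"translation": [0,0,20],"roll": 0},
    {"translation": [0,0,12],"roll": 0},
    {"translation": [0,0,6],"roll": 0},
    {"translation": [0,0,3],"roll": 0},
    {"translation": [0,0,2],"roll": 0},
    {"translation": [0,0,0],"roll": 0},
    {"translation": [0,0,0],"roll": 0}
  ]
}}

```text
time: 7.78
tool_pos: [0.4677, -0.3816, 0.0111]
tool_rot: [-3.141, 0.001, 2.779]
contact_force: [0.1, 0.5, -1.7]
opening: 0.0115
grip_force: 20.0
```

>>> {"fn": "step_arm", "kwargs": {
  "commands": [
    {"translation": [0,0,0],"roll": 0},
    {"translation": [0,0,0],"roll": 0},
    {"translation": [0,0,0],"roll": 0},
    {"translation": [0,0,0],"roll": 0},
    {"translation": [0,0,-5],"roll": 0},
    {"translation": [0,0,-10],"roll": 0},
    {"translation": [0,0,-20],"roll": 0},
    {"translation": [0,0,-30],"roll": 0},
    {"translation": [0,0,-30],"roll": 0},
    {"translation": [0,0,-30],"roll": 0},
    {"translation": [0,0,-30],"roll": 0}
  ],
  "fingers": 0.3
}}

```text
time: 8.7
tool_pos: [0.4672, -0.3811, 0.1678]
tool_rot: [-3.141, 0.001, 2.779]
contact_force: [1.0, -0.8, -0.8]
opening: 0.0276
grip_force: 0.0
```

```bash
python3 -c "
from h import *
go(.557,-.101,.165,2.7785)
"
```

```text
t 8.7 roll 0.0003 then tool shift mm [ 15.5 293.7   2.8] tot [ 0.4672 -0.3811  0.1678] 2.7788 F [ 1.  -0.8 -0.8] open 0.0276 0.0
```

>>> {"fn": "step_arm", "kwargs": {
  "commands": [
    {"translation": [1.5,29.4,0],"roll": 0},
    {"translation": [1.6,29.4,0],"roll": 0},
    {"translation": [1.5,29.4,0],"roll": 0},
    {"translation": [1.6,29.4,0],"roll": 0},
    {"translation": [1.5,29.4,0],"roll": 0},
    {"translation": [1.6,29.4,0],"roll": 0},
    {"translation": [1.5,29.4,0],"roll": 0},
    {"translation": [1.6,29.4,0],"roll": 0},
    {"translation": [1.5,29.4,0],"roll": 0},
    {"translation": [1.6,29.1,2],"roll": 0},
    {"translation": [0,0,0],"roll": 0},
    {"translation": [0,0,0],"roll": 0}
  ],
  "fingers": 0.9
}}

```text
time: 9.7
tool_pos: [0.5573, -0.0998, 0.164]
tool_rot: [-3.142, 0.001, 2.782]
contact_force: [0.6, 0.1, 0.0]
opening: 0.0825
grip_force: 0.0
```

```bash
python3 -c "
from h import *
go(.557,-.101,.05,2.7785)
I={c:read_camera(c) for c in K}
print(flat(I['side'],'side',red,(.48,-.385),.01,50),flat(I['top'],'top',red,(.48,-.385),.01,30))
print(glass({'side':I['side']},hue(3,18,150,40),(.557,-.101)))
"
```

```text
t 9.7 roll 0.0033 then tool shift mm [ -0.2  -1.2 114. ] tot [ 0.5573 -0.0998  0.164 ] 2.7818 F [0.6 0.1 0. ] open 0.0825 0.0
(array([ 0.49638797, -0.39268475]), np.float64(2.7776043745643), array([0.01217483, 0.08875398]), 311) (array([ 0.49497807, -0.39017516]), np.float64(2.7689652181980664), array([0.01100606, 0.08850927]), 106)
({'side': array([ 0.5559704 , -0.10432912])}, {'side': (828, [23.0, 42.0])})
```

The red spoon lies within about 2 mm of the strip centre. Now the amber glass.

>>> {"fn": "step_arm", "kwargs": {
  "commands": [
    {"translation": [0,-1.2,20],"roll": 0},
    {"translation": [0,0,20],"roll": 0},
    {"translation": [0,0,20],"roll": 0},
    {"translation": [0,0,20],"roll": 0},
    {"translation": [0,0,20],"roll": 0},
    {"translation": [0,0,14],"roll": 0},
    {"translation": [0,0,0],"roll": 0}
  ]
}}

```text
time: 10.38
tool_pos: [0.5545, -0.1032, 0.0466]
tool_rot: [-3.141, -0.005, 2.777]
contact_force: [0.0, 0.6, -1.2]
opening: 0.0826
grip_force: 0.0
```

>>> {"fn": "step_arm", "kwargs": {
  "commands": [
    {"translation": [0,0,0],"roll": 0},
    {"translation": [0,0,0],"roll": 0},
    {"translation": [0,0,0],"roll": 0},
    {"translation": [0,0,0],"roll": 0},
    {"translation": [0,0,0],"roll": 0},
    {"translation": [0,0,0],"roll": 0}
  ],
  "fingers": 0,
  "grip_force": 15
}}

```text
time: 10.88
tool_pos: [0.5574, -0.1023, 0.0504]
tool_rot: [3.141, 0.002, 2.779]
contact_force: [-0.0, 1.2, 4.6]
opening: 0.0599
grip_force: 14.9
```

>>> {"fn": "step_arm", "kwargs": {
  "commands": [
    {"translation": [0,0,-5],"roll": 0},
    {"translation": [0,0,-10],"roll": 0},
    {"translation": [0,0,-20],"roll": 0},
    {"translation": [0,0,-25],"roll": 0},
    {"translation": [0,0,-25],"roll": 0},
    {"translation": [0,0,-25],"roll": 0},
    {"translation": [0,0,-10],"roll": 0},
    {"translation": [0,0,0],"roll": 0}
  ]
}}

```text
time: 11.55
tool_pos: [0.5578, -0.1027, 0.1721]
tool_rot: [3.141, 0.005, 2.779]
contact_force: [0.7, -0.4, -1.7]
opening: 0.0605
grip_force: 15.0
```

```bash
python3 -c "
from h import *
go(.4615,-.277,.09,2.7785)
I=read_camera('side')
print(glass({'side':I},hue(3,18,150,40),(.557,-.103),z0=.118))
"
```

```text
t 11.55 roll 0.0004 then tool shift mm [  28.1 -197.2   82.1] tot [ 0.5578 -0.1027  0.1721] 2.7789 F [ 0.7 -0.4 -1.7] open 0.0605 14.989125173069624
({'side': array([ 0.5395571 , -0.14240435])}, {'side': (288, [23.0, 18.0])})
```

>>> {"fn": "step_arm", "kwargs": {
  "commands": [
    {"translation": [1.5,-10,0],"roll": 0},
    {"translation": [3,-22,0],"roll": 0},
    {"translation": [3,-22,0],"roll": 0},
    {"translation": [3.5,-22,0],"roll": 0},
    {"translation": [3.5,-22,0],"roll": 0},
    {"translation": [3,-22,0],"roll": 0},
    {"translation": [3,-22,0],"roll": 0},
    {"translation": [3,-22,0],"roll": 0},
    {"translation": [3,-22,0],"roll": 0},
    {"translation": [1.5,-11,0],"roll": 0},
    {"translation": [0,0,20],"roll": 0},
    {"translation": [0,0,25],"roll": 0},
    {"translation": [0,0,25],"roll": 0},
    {"translation": [0,0,20],"roll": 0},
    {"translation": [0,0,0],"roll": 0},
    {"translation": [0,0,0],"roll": 0}
  ]
}}

```text
time: 12.93
tool_pos: [0.4594, -0.2757, 0.0777]
tool_rot: [3.14, -0.004, 2.779]
contact_force: [-0.3, -0.6, -0.7]
opening: 0.0598
grip_force: 15.0
```

```bash
python3 -c "
from h import *
go(.4615,-.277,.057,2.7785)
I=read_camera('side');cv2.imwrite('pics/side4.png',cv2.resize(I[200:384,180:430,::-1],(800,588)))
print(glass({'side':I},hue(3,18,180,40),(.4615,-.277),z0=.03))
"
```

```text
t 12.93 roll 0.0003 then tool shift mm [-2.4 -0.5 20.7] tot [ 0.4594 -0.2757  0.0777] 2.7788 F [-0.3 -0.6 -0.7] open 0.0598 14.988237455800117
({'side': array([ 0.44302356, -0.33023517])}, {'side': (3, [2.0, 0.0])})
```

View pics/side4.png

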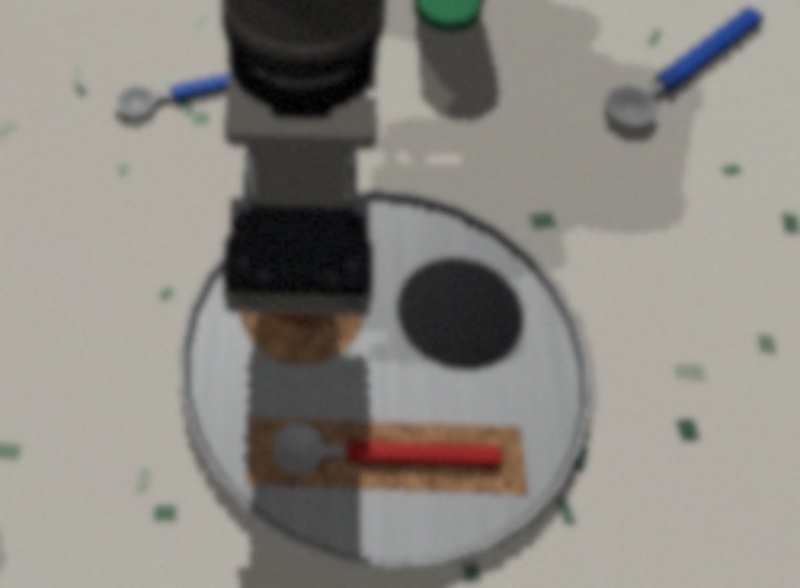

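The red spoon lies centred on the strip (crop px 250–525, 455) and the amber glass hangs over its coaster (300,320). Lowering and releasing.

>>> {"fn": "step_arm", "kwargs": {
  "commands": [
    {"translation": [-1,0,10],"roll": 0},
    {"translation": [0,0,6],"roll": 0},
    {"translation": [0,0,3],"roll": 0},
    {"translation": [0,0,1.5],"roll": 0},
    {"translation": [0,0,0],"roll": 0},
    {"translation": [0,0,0],"roll": 0}
  ]
}}

```text
time: 13.48
tool_pos: [0.4615, -0.2769, 0.0589]
tool_rot: [-3.142, 0.0, 2.779]
contact_force: [0.2, 0.6, -2.0]
opening: 0.0599
grip_force: 15.0
```

>>> {"fn": "step_arm", "kwargs": {
  "commands": [
    {"translation": [0,0,0],"roll": 0},
    {"translation": [0,0,0],"roll": 0},
    {"translation": [0,0,0],"roll": 0},
    {"translation": [0,0,0],"roll": 0},
    {"translation": [0,0,-10],"roll": 0},
    {"translation": [0,0,-20],"roll": 0},
    {"translation": [0,0,-30],"roll": 0},
    {"translation": [0,0,-30],"roll": 0},
    {"translation": [0,0,-20],"roll": 0},
    {"translation": [0,0,0],"roll": 0}
  ],
  "fingers": 0.9
}}

```text
time: 14.32
tool_pos: [0.4634, -0.2784, 0.1743]
tool_rot: [-3.139, 0.009, 2.779]
contact_force: [0.5, 0.3, 1.5]
opening: 0.0826
grip_force: 0.0
```

```bash
python3 -c "
from h import *
go(.5496,.113,.165,2.7785)
"
```

```text
t 14.32 roll 0.0004 then tool shift mm [ 58.5 396.5   9.3] tot [ 0.4634 -0.2784  0.1743] 2.7789 F [0.5 0.3 1.5] open 0.0826 0.0
```

>>> {"fn": "step_arm", "kwargs": {
  "commands": [
    {"translation": [4.5,30.5,0],"roll": 0},
    {"translation": [4.5,30.5,0],"roll": 0},
    {"translation": [4.5,30.5,0],"roll": 0},
    {"translation": [4.5,30.5,0],"roll": 0},
    {"translation": [4.5,30.5,0],"roll": 0},
    {"translation": [4.5,30.5,0],"roll": 0},
    {"translation": [4.5,30.5,0],"roll": 0},
    {"translation": [4.5,30.5,0],"roll": 0},
    {"translation": [4.5,30.5,0],"roll": 0},
    {"translation": [4.5,30.5,0],"roll": 0},
    {"translation": [4.5,30.5,0],"roll": 0},
    {"translation": [4.5,30.5,0],"roll": 0},
    {"translation": [4.5,30.5,0],"roll": 0},
    {"translation": [0,0,9],"roll": 0},
    {"translation": [0,0,0],"roll": 0},
    {"translation": [0,0,0],"roll": 0}
  ],
  "fingers": 0.95
}}

```text
time: 15.65
tool_pos: [0.5467, 0.1142, 0.1591]
tool_rot: [-3.14, -0.002, 2.779]
contact_force: [-0.5, -0.4, 0.3]
opening: 0.0875
grip_force: 0.0
```

```bash
python3 -c "
from h import *
go(.5496,.113,.05,2.7785)
I={c:read_camera(c) for c in K}
print(glass({'side':I['side']},hue(5,16,205,40),(.4615,-.277),z0=.006))
print([(c,search_frame(c,'amber_glass')) for c in K])
cv2.imwrite('pics/top5.png',cv2.resize(I['top'][100:260,200:420,::-1],(800,582)))
"
```

```text
t 15.65 roll 0.0008 then tool shift mm [-3.200e+00 -1.000e-01  1.091e+02] tot [0.5467 0.1142 0.1591] 2.7793 F [-0.5 -0.4  0.3] open 0.0875 0.0
({'side': array([ 0.45120136, -0.26620028])}, {'side': (66, [13.0, 17.0])})
[('top', [{'at': [0.4603, -0.2866, 0.0565], 'confidence': 0.6}]), ('side', [{'at': [0.4598, -0.2844, 0.075], 'confidence': 0.97}])]
```

View pics/top5.png

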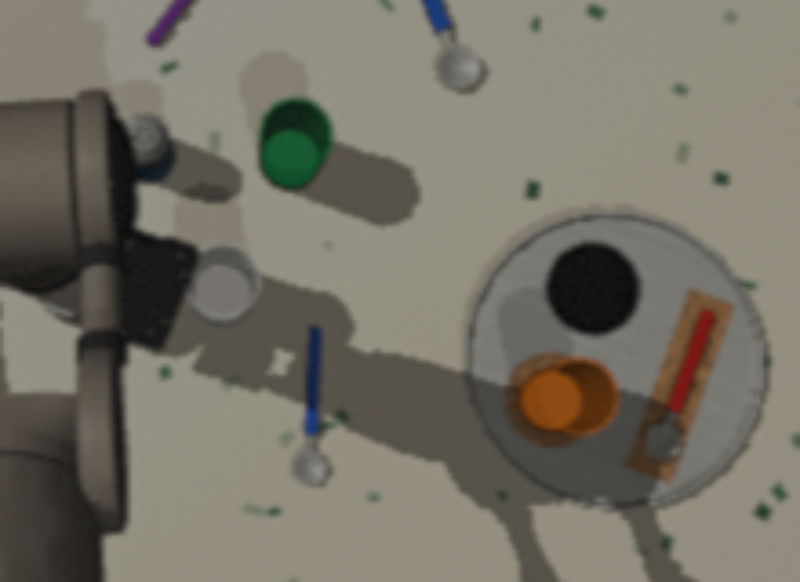

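Amber foot shows at crop px (552,400), in the middle of the coaster, and the red spoon is good. Next the canister.

>>> {"fn": "step_arm", "kwargs": {
  "commands": [
    {"translation": [-1.5,0,20],"roll": 0},
    {"translation": [0,0,20],"roll": 0},
    {"translation": [0,0,20],"roll": 0},
    {"translation": [0,0,20],"roll": 0},
    {"translation": [0,0,20],"roll": 0},
    {"translation": [0,0,9],"roll": 0},
    {"translation": [0,0,0],"roll": 0},
    {"translation": [0,0,0],"roll": 0}
  ]
}}

```text
time: 16.52
tool_pos: [0.5491, 0.1137, 0.0511]
tool_rot: [3.142, 0.0, 2.778]
contact_force: [0.9, 1.1, -0.7]
opening: 0.0872
grip_force: 0.0
```

>>> {"fn": "step_arm", "kwargs": {
  "commands": [
    {"translation": [0,0,0],"roll": 0},
    {"translation": [0,0,0],"roll": 0},
    {"translation": [0,0,0],"roll": 0},
    {"translation": [0,0,0],"roll": 0},
    {"translation": [0,0,0],"roll": 0},
    {"translation": [0,0,0],"roll": 0}
  ],
  "fingers": 0,
  "grip_force": 25
}}

```text
time: 17.02
tool_pos: [0.5496, 0.1144, 0.0515]
tool_rot: [3.14, 0.002, 2.779]
contact_force: [0.6, 2.5, 5.2]
opening: 0.0619
grip_force: 25.0
```

>>> {"fn": "step_arm", "kwargs": {
  "commands": [
    {"translation": [0,0,-5],"roll": 0},
    {"translation": [0,0,-10],"roll": 0},
    {"translation": [0,0,-20],"roll": 0},
    {"translation": [0,0,-25],"roll": 0},
    {"translation": [0,0,-25],"roll": 0},
    {"translation": [0,0,-25],"roll": 0},
    {"translation": [0,0,-15],"roll": 0},
    {"translation": [0,0,-5],"roll": 0},
    {"translation": [0,0,0],"roll": 0}
  ]
}}

```text
time: 17.77
tool_pos: [0.5492, 0.114, 0.1821]
tool_rot: [3.141, 0.002, 2.779]
contact_force: [-0.1, 0.4, -2.8]
opening: 0.0614
grip_force: 25.0
```

```bash
python3 -c "
from h import *
go(.555,-.313,.08,2.7785)
"
```

```text
t 17.77 roll 0.0003 then tool shift mm [-157.  -397.1  102.1] tot [0.5492 0.114  0.1821] 2.7788 F [-0.1  0.4 -2.8] open 0.0614 24.995445519452915
```

>>> {"fn": "step_arm", "kwargs": {
  "commands": [
    {"translation": [-6,-15,0],"roll": 0},
    {"translation": [-10,-25,0],"roll": 0},
    {"translation": [-10,-25,0],"roll": 0},
    {"translation": [-10,-25,0],"roll": 0},
    {"translation": [-10,-25,0],"roll": 0},
    {"translation": [-10,-25,0],"roll": 0},
    {"translation": [-10,-25,0],"roll": 0},
    {"translation": [-10,-25,0],"roll": 0},
    {"translation": [-10,-25,0],"roll": 0},
    {"translation": [-10,-25,0],"roll": 0},
    {"translation": [-10,-25,0],"roll": 0},
    {"translation": [-10,-25,0],"roll": 0},
    {"translation": [-10,-25,0],"roll": 0},
    {"translation": [-10,-25,0],"roll": 0},
    {"translation": [-10,-25,0],"roll": 0},
    {"translation": [-7,-22,0],"roll": 0},
    {"translation": [-4,-10,0],"roll": 0},
    {"translation": [0,0,0],"roll": 0}
  ]
}}

```text
time: 19.27
tool_pos: [0.5536, -0.3147, 0.1787]
tool_rot: [3.141, -0.003, 2.776]
contact_force: [0.8, 1.3, -2.1]
opening: 0.0617
grip_force: 25.0
```

>>> {"fn": "step_arm", "kwargs": {
  "commands": [
    {"translation": [0,0,20],"roll": 0},
    {"translation": [0,0,25],"roll": 0},
    {"translation": [0,0,25],"roll": 0},
    {"translation": [0,0,20],"roll": 0},
    {"translation": [0,0,10],"roll": 0},
    {"translation": [0,0,5],"roll": 0},
    {"translation": [0,0,0],"roll": 0},
    {"translation": [0,0,0],"roll": 0}
  ]
}}

```text
time: 19.93
tool_pos: [0.5553, -0.3126, 0.0766]
tool_rot: [-3.141, 0.001, 2.779]
contact_force: [-0.6, -0.6, -2.4]
opening: 0.0615
grip_force: 25.0
```

```bash
python3 -c "
from h import *
go(.555,-.313,.0575,2.7785)
"
```

```text
t 19.93 roll 0.0008 then tool shift mm [ 0.2 -0.5 19.1] tot [ 0.5553 -0.3126  0.0766] 2.7793 F [-0.6 -0.6 -2.4] open 0.0615 24.99549432657659
```

>>> {"fn": "step_arm", "kwargs": {
  "commands": [
    {"translation": [0,0,9],"roll": 0},
    {"translation": [0,0,5],"roll": 0},
    {"translation": [0,0,3],"roll": 0},
    {"translation": [0,0,1.5],"roll": 0},
    {"translation": [0,0,0],"roll": 0},
    {"translation": [0,0,0],"roll": 0}
  ]
}}

```text
time: 20.43
tool_pos: [0.5548, -0.3128, 0.0576]
tool_rot: [3.141, 0.0, 2.779]
contact_force: [-0.9, 0.9, 0.6]
opening: 0.0617
grip_force: 25.0
```

>>> {"fn": "step_arm", "kwargs": {
  "commands": [
    {"translation": [0,0,0],"roll": 0},
    {"translation": [0,0,0],"roll": 0},
    {"translation": [0,0,0],"roll": 0},
    {"translation": [0,0,0],"roll": 0},
    {"translation": [0,0,-10],"roll": 0},
    {"translation": [0,0,-20],"roll": 0},
    {"translation": [0,0,-30],"roll": 0},
    {"translation": [0,0,-30],"roll": 0},
    {"translation": [0,0,-20],"roll": 0},
    {"translation": [0,0,0],"roll": 0}
  ],
  "fingers": 0.9
}}

```text
time: 21.27
tool_pos: [0.5569, -0.3143, 0.1736]
tool_rot: [-3.139, 0.01, 2.779]
contact_force: [1.3, 0.0, 0.3]
opening: 0.0827
grip_force: 0.0
```

```bash
python3 -c "
from h import *
go(.4517-.006,-.0784,.17,3.113)
"
```

```text
t 21.27 roll -0.3341 then tool shift mm [117.9 232.6   3.6] tot [ 0.5569 -0.3143  0.1736] 2.7789 F [1.3 0.  0.3] open 0.0827 0.0
```

>>> {"fn": "step_arm", "kwargs": {
  "commands": [
    {"translation": [0,0,0],"roll": -0.111},
    {"translation": [0,0,0],"roll": -0.111},
    {"translation": [0,0,0],"roll": -0.112},
    {"translation": [12,24,0],"roll": 0},
    {"translation": [12,24,0],"roll": 0},
    {"translation": [12,24,0],"roll": 0},
    {"translation": [12,24,0],"roll": 0},
    {"translation": [12,24,0],"roll": 0},
    {"translation": [12,24,0],"roll": 0},
    {"translation": [12,24,0],"roll": 0},
    {"translation": [12,24,0],"roll": 0},
    {"translation": [12,24,0],"roll": 0},
    {"translation": [10,16.5,0],"roll": 0},
    {"translation": [0,0,0],"roll": 0},
    {"translation": [0,0,0],"roll": 0}
  ],
  "fingers": 0.5
}}

```text
time: 22.52
tool_pos: [0.4434, -0.0765, 0.1675]
tool_rot: [-3.141, 0.001, 3.114]
contact_force: [0.3, -0.2, 0.6]
opening: 0.0458
grip_force: 0.0
```

```bash
python3 -c "
from h import *
go(.4457,-.0782,.003,3.113)
I={c:read_camera(c) for c in K}
print(flat(I['side'],'side',hue(105,125),(.47,-.079),.006,40))
cv2.imwrite('pics/side6.png',cv2.resize(I['side'][130:384,180:430,::-1],(590,600)))
"
```

```text
t 22.52 roll 0.0014 then tool shift mm [ -2.4  -1.7 164.5] tot [ 0.4434 -0.0765  0.1675] 3.1144 F [ 0.3 -0.2  0.6] open 0.0458 0.0
(array([ 0.47439506, -0.0813161 ]), np.float64(3.1041402664212905), array([0.01246325, 0.08696045]), 144)
```

View pics/side6.png

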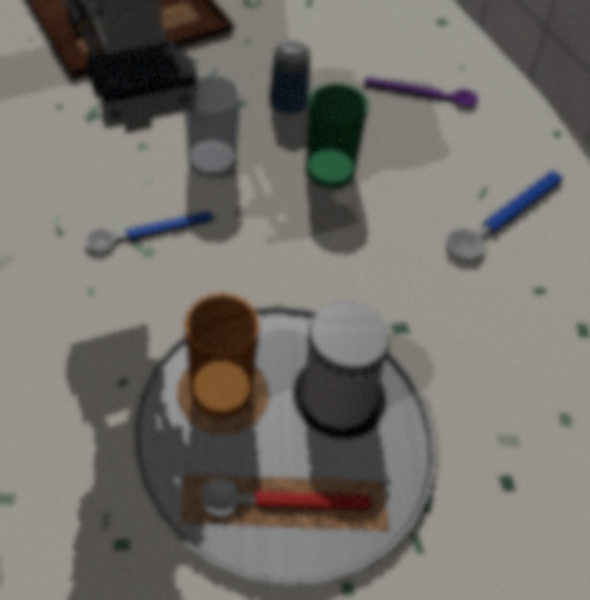

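Silver tray is complete: amber foot at crop px (222,387) on the coaster, canister on the black pad (343,395), spoon on the strip. Now the blue spoon.

>>> {"fn": "step_arm", "kwargs": {
  "commands": [
    {"translation": [-2,-1.5,20],"roll": 0},
    {"translation": [0,0,25],"roll": 0},
    {"translation": [0,0,25],"roll": 0},
    {"translation": [0,0,25],"roll": 0},
    {"translation": [0,0,25],"roll": 0},
    {"translation": [0,0,20],"roll": 0},
    {"translation": [0,0,12],"roll": 0},
    {"translation": [0,0,8],"roll": 0},
    {"translation": [0,0,4],"roll": 0},
    {"translation": [0,0,0],"roll": 0}
  ]
}}

```text
time: 23.45
tool_pos: [0.4455, -0.079, 0.0026]
tool_rot: [3.141, -0.001, 3.112]
contact_force: [-0.9, 0.3, 0.6]
opening: 0.046
grip_force: 0.0
```

>>> {"fn": "step_arm", "kwargs": {
  "commands": [
    {"translation": [0,0,0],"roll": 0},
    {"translation": [0,0,0],"roll": 0},
    {"translation": [0,0,0],"roll": 0},
    {"translation": [0,0,0],"roll": 0},
    {"translation": [0,0,0],"roll": 0},
    {"translation": [0,0,0],"roll": 0},
    {"translation": [0,0,0],"roll": 0},
    {"translation": [0,0,0],"roll": 0}
  ],
  "fingers": 0,
  "grip_force": 20
}}

```text
time: 24.12
tool_pos: [0.4456, -0.0785, 0.0035]
tool_rot: [-3.142, 0.001, 3.113]
contact_force: [-0.5, 0.6, 5.5]
opening: 0.0117
grip_force: 20.0
```

>>> {"fn": "step_arm", "kwargs": {
  "commands": [
    {"translation": [0,0,-5],"roll": 0},
    {"translation": [0,0,-15],"roll": 0},
    {"translation": [0,0,-30],"roll": 0},
    {"translation": [0,0,-30],"roll": 0},
    {"translation": [0,0,-30],"roll": 0},
    {"translation": [0,0,-30],"roll": 0},
    {"translation": [0,0,-20],"roll": 0},
    {"translation": [0,0,0],"roll": 0}
  ]
}}

```text
time: 24.78
tool_pos: [0.4475, -0.0792, 0.1674]
tool_rot: [-3.139, 0.008, 3.113]
contact_force: [1.3, -0.7, -0.0]
opening: 0.0115
grip_force: 20.0
```

```bash
python3 -c "
from h import *
y=3.258
go(.537+.006*np.cos(y),.2535+.006*np.sin(y),.08,y)
"
```

```text
t 24.78 roll -0.145 then tool shift mm [-121.5  320.1   87.4] tot [ 0.4475 -0.0792  0.1674] 3.113 F [ 1.3 -0.7 -0. ] open 0.0115 19.998655915260315
```

>>> {"fn": "step_arm", "kwargs": {
  "commands": [
    {"translation": [0,0,0],"roll": -0.073},
    {"translation": [0,0,0],"roll": -0.072},
    {"translation": [-8,21,0],"roll": 0},
    {"translation": [-10,26,0],"roll": 0},
    {"translation": [-10,26,0],"roll": 0},
    {"translation": [-10,26,0],"roll": 0},
    {"translation": [-10,26,0],"roll": 0},
    {"translation": [-10,26,0],"roll": 0},
    {"translation": [-10,26,0],"roll": 0},
    {"translation": [-10,26,0],"roll": 0},
    {"translation": [-10,26,0],"roll": 0},
    {"translation": [-10,26,0],"roll": 0},
    {"translation": [-10,26,0],"roll": 0},
    {"translation": [-10,26,0],"roll": 0},
    {"translation": [-3,13,20],"roll": 0},
    {"translation": [0,0,25],"roll": 0},
    {"translation": [0,0,25],"roll": 0},
    {"translation": [0,0,17],"roll": 0},
    {"translation": [0,0,0],"roll": 0},
    {"translation": [0,0,0],"roll": 0}
  ]
}}

```text
time: 26.45
tool_pos: [0.5276, 0.253, 0.075]
tool_rot: [-3.141, -0.003, -3.025]
contact_force: [0.6, -1.1, 0.9]
opening: 0.0116
grip_force: 20.0
```

```bash
python3 -c "
from h import *
y=3.258
go(.537+.006*np.cos(y),.2535+.006*np.sin(y),.0095,y)
"
```

```text
t 26.45 roll -0.0002 then tool shift mm [-3.3 -0.6 65.5] tot [0.5276 0.253  0.075 ] -3.0254 F [ 0.6 -1.1  0.9] open 0.0116 19.998599588871002
```

>>> {"fn": "step_arm", "kwargs": {
  "commands": [
    {"translation": [-1,0,20],"roll": 0},
    {"translation": [0,0,20],"roll": 0},
    {"translation": [0,0,13],"roll": 0},
    {"translation": [0,0,6],"roll": 0},
    {"translation": [0,0,3],"roll": 0},
    {"translation": [0,0,2.5],"roll": 0},
    {"translation": [0,0,0],"roll": 0},
    {"translation": [0,0,0],"roll": 0}
  ]
}}

```text
time: 27.12
tool_pos: [0.5302, 0.2536, 0.0127]
tool_rot: [3.141, 0.002, -3.025]
contact_force: [0.1, -0.2, -0.4]
opening: 0.0117
grip_force: 20.0
```

>>> {"fn": "step_arm", "kwargs": {
  "commands": [
    {"translation": [0,0,0],"roll": 0},
    {"translation": [0,0,0],"roll": 0},
    {"translation": [0,0,0],"roll": 0},
    {"translation": [0,0,0],"roll": 0},
    {"translation": [0,0,-5],"roll": 0},
    {"translation": [0,0,-10],"roll": 0},
    {"translation": [0,0,-20],"roll": 0},
    {"translation": [0,0,-30],"roll": 0},
    {"translation": [0,0,-30],"roll": 0},
    {"translation": [0,0,-30],"roll": 0},
    {"translation": [0,0,-30],"roll": 0}
  ],
  "fingers": 0.3
}}

```text
time: 28.03
tool_pos: [0.5294, 0.2534, 0.1693]
tool_rot: [3.141, 0.001, -3.025]
contact_force: [0.3, 0.2, 0.3]
opening: 0.0274
grip_force: 0.0
```

```bash
python3 -c "
from h import *
go(.661,-.0587,.165,3.258)
print(search_frame('top','salt_jar') if read_camera('top') is not None else 0)
"
```

```text
t 28.03 roll -0.0002 then tool shift mm [ -94.5 -325.3    4.3] tot [0.5294 0.2534 0.1693] -3.0254 F [0.3 0.2 0.3] open 0.0274 0.0
[{'at': [0.6555, 0.0582, 0.0756], 'confidence': 0.51}]
```

>>> {"fn": "step_arm", "kwargs": {
  "commands": [
    {"translation": [-7,-25,0],"roll": 0},
    {"translation": [-7.5,-25,0],"roll": 0},
    {"translation": [-7.5,-25,0],"roll": 0},
    {"translation": [-7.5,-25,0],"roll": 0},
    {"translation": [-7,-25,0],"roll": 0},
    {"translation": [-7.5,-25,0],"roll": 0},
    {"translation": [-7.5,-25,0],"roll": 0},
    {"translation": [-7,-25,0],"roll": 0},
    {"translation": [-7,-25,0],"roll": 0},
    {"translation": [-7,-25,0],"roll": 0},
    {"translation": [-7,-25,0],"roll": 0},
    {"translation": [-7.5,-25,0],"roll": 0},
    {"translation": [-7.5,-25,4],"roll": 0},
    {"translation": [0,0,0],"roll": 0},
    {"translation": [0,0,0],"roll": 0}
  ],
  "fingers": 0.9
}}

```text
time: 29.38
tool_pos: [0.6608, -0.0597, 0.162]
tool_rot: [3.141, -0.001, -3.028]
contact_force: [-0.3, -0.8, 0.7]
opening: 0.0828
grip_force: 0.0
```

```bash
python3 -c "
from h import *
go(.661,-.0587,.05,3.258)
I={c:read_camera(c) for c in K}
for c in K:print(flat(I[c],c,hue(105,125),(.55,.257),.01,30))
"
```

```text
t 29.38 roll -0.0025 then tool shift mm [ -0.3   0.9 112. ] tot [ 0.6608 -0.0597  0.162 ] -3.0277 F [-0.3 -0.8  0.7] open 0.0828 0.0
(array([0.55927789, 0.25774692]), np.float64(-3.025760673930182), array([0.01096551, 0.08637829]), 100)
(array([0.55940025, 0.2549696 ]), np.float64(-3.0111361406938015), array([0.01518884, 0.0848259 ]), 84)
```

The blue spoon is within about 2 mm of its strip centre. Now the green glass.

>>> {"fn": "step_arm", "kwargs": {
  "commands": [
    {"translation": [0,0.5,20],"roll": 0},
    {"translation": [0,0,20],"roll": 0},
    {"translation": [0,0,20],"roll": 0},
    {"translation": [0,0,20],"roll": 0},
    {"translation": [0,0,20],"roll": 0},
    {"translation": [0,0,12],"roll": 0},
    {"translation": [0,0,0],"roll": 0},
    {"translation": [0,0,0],"roll": 0}
  ]
}}

```text
time: 30.15
tool_pos: [0.6609, -0.0571, 0.0509]
tool_rot: [3.141, -0.0, -3.024]
contact_force: [0.5, -0.9, 1.0]
opening: 0.0825
grip_force: 0.0
```

>>> {"fn": "step_arm", "kwargs": {
  "commands": [
    {"translation": [0,0,0],"roll": 0},
    {"translation": [0,0,0],"roll": 0},
    {"translation": [0,0,0],"roll": 0},
    {"translation": [0,0,0],"roll": 0},
    {"translation": [0,0,0],"roll": 0},
    {"translation": [0,0,0],"roll": 0}
  ],
  "fingers": 0,
  "grip_force": 15
}}

```text
time: 30.65
tool_pos: [0.6614, -0.0581, 0.0516]
tool_rot: [-3.141, 0.001, -3.026]
contact_force: [-1.2, -0.2, 4.9]
opening: 0.0579
grip_force: 14.9
```

>>> {"fn": "step_arm", "kwargs": {
  "commands": [
    {"translation": [0,0,-5],"roll": 0},
    {"translation": [0,0,-10],"roll": 0},
    {"translation": [0,0,-20],"roll": 0},
    {"translation": [0,0,-25],"roll": 0},
    {"translation": [0,0,-25],"roll": 0},
    {"translation": [0,0,-25],"roll": 0},
    {"translation": [0,0,-10],"roll": 0},
    {"translation": [0,0,0],"roll": 0}
  ]
}}

```text
time: 31.32
tool_pos: [0.6624, -0.0581, 0.1742]
tool_rot: [-3.14, 0.006, -3.025]
contact_force: [2.0, -0.5, -2.2]
opening: 0.0581
grip_force: 15.0
```

```bash
python3 -c "
from h import *
go(.5256,.348,.08,3.258)
"
```

```text
t 31.32 roll -0.0001 then tool shift mm [ 88.7 419.2  94.2] tot [ 0.6624 -0.0581  0.1742] -3.0253 F [ 2.  -0.5 -2.2] open 0.0581 15.01894157321658
```

>>> {"fn": "step_arm", "kwargs": {
  "commands": [
    {"translation": [3,14,0],"roll": 0},
    {"translation": [5.5,26,0],"roll": 0},
    {"translation": [5.5,26,0],"roll": 0},
    {"translation": [5.5,26,0],"roll": 0},
    {"translation": [5.5,26,0],"roll": 0},
    {"translation": [5.5,26,0],"roll": 0},
    {"translation": [5.5,26,0],"roll": 0},
    {"translation": [5.5,26,0],"roll": 0},
    {"translation": [5.5,26,0],"roll": 0},
    {"translation": [5.5,26,0],"roll": 0},
    {"translation": [5.5,26,0],"roll": 0},
    {"translation": [5.5,26,0],"roll": 0},
    {"translation": [5.5,26,0],"roll": 0},
    {"translation": [5.5,26,0],"roll": 0},
    {"translation": [5.5,26,0],"roll": 0},
    {"translation": [5.5,26,0],"roll": 0},
    {"translation": [3,15,0],"roll": 0},
    {"translation": [0,0,0],"roll": 0}
  ]
}}

```text
time: 32.82
tool_pos: [0.5218, 0.3509, 0.1688]
tool_rot: [3.142, -0.003, -3.022]
contact_force: [-0.1, -1.1, -1.7]
opening: 0.0585
grip_force: 15.0
```

>>> {"fn": "step_arm", "kwargs": {
  "commands": [
    {"translation": [0,0,20],"roll": 0},
    {"translation": [0,0,25],"roll": 0},
    {"translation": [0,0,25],"roll": 0},
    {"translation": [0,0,17],"roll": 0},
    {"translation": [0,0,8],"roll": 0},
    {"translation": [0,0,0],"roll": 0},
    {"translation": [0,0,0],"roll": 0}
  ]
}}

```text
time: 33.4
tool_pos: [0.5247, 0.3475, 0.0757]
tool_rot: [-3.141, -0.0, -3.026]
contact_force: [-0.1, 0.0, -1.3]
opening: 0.0585
grip_force: 15.0
```

```bash
python3 -c "
from h import *
go(.5256,.348,.058,3.258)
"
```

```text
t 33.4 roll -0.0007 then tool shift mm [-1.   0.4 17.7] tot [0.5247 0.3475 0.0757] -3.0259 F [-0.1  0.  -1.3] open 0.0585 15.018430041818647
```

>>> {"fn": "step_arm", "kwargs": {
  "commands": [
    {"translation": [-0.5,0,9],"roll": 0},
    {"translation": [0,0,5],"roll": 0},
    {"translation": [0,0,2.5],"roll": 0},
    {"translation": [0,0,1],"roll": 0},
    {"translation": [0,0,0],"roll": 0},
    {"translation": [0,0,0],"roll": 0}
  ]
}}

```text
time: 33.9
tool_pos: [0.5252, 0.3482, 0.0585]
tool_rot: [3.141, 0.0, -3.025]
contact_force: [0.3, 0.1, -1.9]
opening: 0.0581
grip_force: 15.0
```

>>> {"fn": "step_arm", "kwargs": {
  "commands": [
    {"translation": [0,0,0],"roll": 0},
    {"translation": [0,0,0],"roll": 0},
    {"translation": [0,0,0],"roll": 0},
    {"translation": [0,0,0],"roll": 0},
    {"translation": [0,0,-10],"roll": 0},
    {"translation": [0,0,-20],"roll": 0},
    {"translation": [0,0,-30],"roll": 0},
    {"translation": [0,0,-30],"roll": 0},
    {"translation": [0,0,-30],"roll": 0},
    {"translation": [0,0,-20],"roll": 0},
    {"translation": [30,0,0],"roll": 0},
    {"translation": [30,0,0],"roll": 0},
    {"translation": [30,0,0],"roll": 0},
    {"translation": [30,10,0],"roll": 0},
    {"translation": [30,25,0],"roll": 0},
    {"translation": [30,25,0],"roll": 0},
    {"translation": [20,25,0],"roll": 0},
    {"translation": [10,25,0],"roll": 0},
    {"translation": [0,0,0],"roll": 0}
  ],
  "fingers": 0.9
}}

```text
time: 35.48
tool_pos: [0.301, 0.4363, 0.1995]
tool_rot: [3.139, 0.001, -3.021]
contact_force: [-0.5, -0.7, 0.7]
opening: 0.0828
grip_force: 0.0
```

```bash
python3 -c "
from h import *
go(.3,.45,.2,3.258)
I={c:read_camera(c) for c in K}
cv2.imwrite('pics/top9.png',cv2.resize(I['top'][60:260,100:430,::-1],(800,485),interpolation=cv2.INTER_CUBIC))
cv2.imwrite('pics/side9.png',cv2.resize(I['side'][...,::-1],(800,600),interpolation=cv2.INTER_CUBIC))
print(glass(I,hue(60,90,110,25),(.5256,.348),z0=.006))
"
```

```text
t 35.48 roll 0.0038 then tool shift mm [-0.6 13.8 -0.5] tot [0.301  0.4363 0.1995] -3.0214 F [-0.5 -0.7  0.7] open 0.0828 0.0
({'top': array([0.52587207, 0.34878939]), 'side': array([0.51941832, 0.29776356])}, {'top': (381, [26.0, 21.0]), 'side': (169, [15.0, 17.0])})
```

View pics/top9.png

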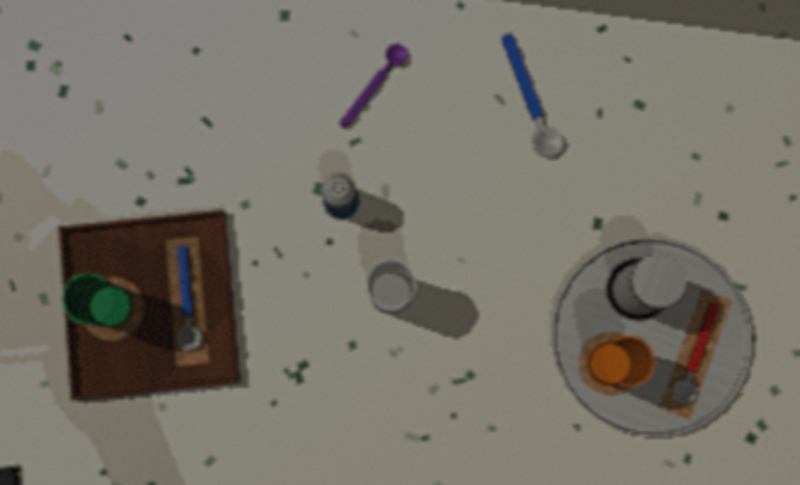

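View pics/side9.png

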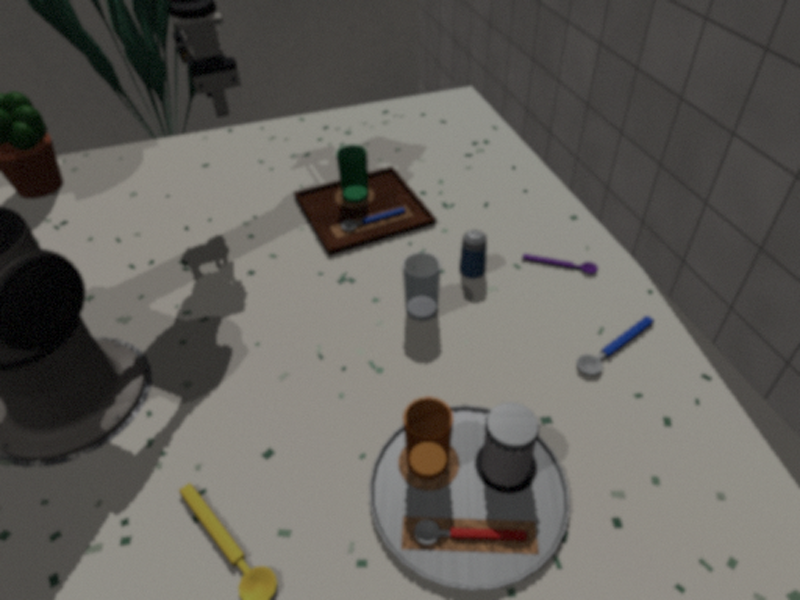

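Everything is in place: the green foot at top px (110,305) on its coaster, both spoons on their strips, and the clear glass and salt jar unmoved. Handing in.

```bash
python3 -c "
from h import *
print(ray('top',[[100+658*330/800,60+282*200/485]],.101))
print(hand_in())
"
```

```text
[[ 0.55089471 -0.31017626  0.101     ]]
the job is handed in; nothing more can be done
None
```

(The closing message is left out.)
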